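# Fit a slotted clutch sleeve onto the upright shaft of a geared drive

### The job

Slide the red slotted sleeve, square head up, over the upright output shaft of the geared drive and work it gently down until its slots drop over the shaft's cross pin and it sits fully home on the shoulder. Do not drop it down the shaft or press or twist it hard against the pin, let go of it when it is home, and leave the other parts and tools where they are.

Things in the scene. Friction and masses are not known exactly. Their poses are not given: they have to be found in the camera images.
- sleeve: Red sleeve, 90 mm tall, 0.24 to 0.38 kg, standing slotted end down in the tray. Origin on its axis at the underside, z up. Bore 28 mm right through. Round body 48 mm in diameter; the top 26 mm is a square head 46 x 46 mm, sides square to the sleeve's x and y. In the tray its x axis lies within 0.5 rad of the tray's x axis.
- sleeve_slots (a point): Point on the sleeve's axis 20 mm above its underside: the upper end of its four radial slots, each 13 mm wide, open downwards, pointing along the sleeve's +x, -x, +y and -y, so the sleeve fits again after every quarter turn.
- drive: Geared drive bolted down on a 150 x 130 x 10 mm base plate, does not move. Origin under the centre of the plate, directly below the output shaft's axis; z up. Grey gearbox 96 mm square, top at 60 mm; a dark motor lies along the drive's +x side out to 120 mm, highest point 85 mm.
- shaft_seat (a point): Point on the output shaft's axis on the flat round shoulder, 72 mm wide, where the sleeve must finally stand, 70 mm above the table; z up along the shaft. The shaft is steel, 25 mm in diameter, 80 mm tall above this point.
- shaft_top (a point): Centre of the shaft's top end, 80 mm above the shoulder. The last 9 mm taper to 15 mm in diameter.
- pin_center (a point): Middle of the brass cross pin through the shaft, 11 mm above the shoulder. Pin 8 mm thick, sticking out to 21 mm from the axis on both sides. Its direction about the shaft differs each time and no reading gives it (this point's axes are the drive's); the shaft is locked, it does not turn. Slots out of line with the pin by over 6 degrees stop on it, underside 15 mm above the shoulder.
- tray: Flat black parts tray, fixed, 138 x 288 mm, floor 6 mm and rim 12 mm above the table, long side along its y. Origin under its centre. Three sleeves stand on it in a row along its y, 90 mm apart, one of them the red one, in any order.
- brass_bush: Plain brass bush, 46 mm in diameter, 70 mm tall, on the tray; leave alone. Origin at the centre of its underside.
- grey_spacer: Plain grey plastic spacer, 52 mm in diameter, 60 mm tall, on the tray; leave alone. Origin at the centre of its underside.
- oil_bottle: White closed bottle with red cap, 48 mm in diameter, 120 mm tall, standing; leave alone. Origin at the centre of its underside.
- screwdriver: Screwdriver with black handle, 180 mm long, lying on the table; leave alone. Origin at its underside, x along it.
- wrench: Steel wrench, 170 mm long, lying on the table; leave alone. Origin at its underside, x along it.
- bolt_cup: Blue open bowl, 70 mm in diameter, 60 mm tall; leave alone. Origin at the centre of its underside.
Things that resemble listed ones, but are neither listed nor needed, are in the scene too. Leave any orange look-alike of the drive alone.

How it is judged (in metres and radians):
On the way:
1. the sleeve is over the shaft, its underside at least 30 mm below the shaft's top but not yet down over the pin (horizontal distance between sleeve and shaft_seat below 0.005 m and z of sleeve in the frame of shaft_seat between 0.01 and 0.05 m and angle between sleeve's own z axis and vertical below 0.15 rad), for 0.1 s.
At the end, for the whole second after the job is handed in: The red sleeve stands head up on the shoulder of the output shaft: its underside within 4 mm of the shoulder, its axis within 4 mm of the shaft's and within 0.06 rad of upright, at rest and released; the pin is then inside its slots (horizontal distance between sleeve and shaft_seat below 0.004 m and z of sleeve in the frame of shaft_seat between -0.004 and 0.004 m and angle between sleeve's own z axis and vertical below 0.06 rad and linear speed of sleeve below 0.02 m/s and contact force between sleeve and the fingers below 0.1 N); the robot touches nothing.
It fails at once if the sleeve is pressed or twisted against the drive, its shaft or its pin with more than 100 N (contact force between sleeve and drive above 100 N).
It fails at once if the sleeve falls down the shaft (faster than 0.7 m/s while over it) (horizontal distance between sleeve and shaft_seat below 0.01 m and z of sleeve in the frame of shaft_seat below 0.085 m and linear speed of sleeve above 0.7 m/s).
It fails at once if another sleeve on the tray, the bottle, a tool or the bowl is pushed more than 30 mm from its place (distance of any of brass_bush, grey_spacer, oil_bottle, screwdriver, wrench, bolt_cup from where it was at the start of the episode above 0.03 m).
It also fails if it takes over 72 s, if anything falls off the work surface, if the arm or the gripper's body presses on something with over 40 N, if the wrist force passes 120 N, or if a joint passes its speed limit or range.

### The arm

A 6-joint arm with a two-finger parallel gripper is mounted at the origin on the work surface. World frame = base frame: x ahead of the robot, y to its left, z up, the work surface at z = 0. Lengths are in mm, angles in rad, forces in N, time in s.
With the tool pointing down it reaches from about 275 to 1000 mm from the base axis. Payload 8.4 kg.
Tool frame: the origin (TCP) lies on the centre line of the jaws, within the pads' length; the fingertips stand 22 mm ahead of it and the grasp point (between the pads) lies 3 mm ahead of it; z points along the fingers, y is the direction in which the jaws open and shut (so a half turn about z gives the same grasp; the last joint's range is limited). The gripper opens to 85 mm and grips with 20 to 120 N. Pads are 22 mm wide; open, the fingers measure 114 mm over their backs; the gripper's body (76 mm by 85 mm) begins 54 mm behind the grasp point. The pads swing forward as they close: fully open they stand 13 mm farther back than shut.
Start: joints at [-1.125, 0.353, 1.633, -0, 1.155, -0.002], TCP at [270.614, -563.379, 253.281] pointing down, gripper open.
Joint ranges: [-2.63, 2.63], [-0.92, 2.1], [0.06, 2.66], [-1.3, 4.44], [0, 2.69], [-3.02, 3.02]. Speed limits (rad/s): [2.22, 2.22, 2.79, 3.14, 3.14, 3.14].

### API

Orientations are given as [roll, pitch, yaw] about the fixed x, y, z axes, in that order (R = Rz(yaw) Ry(pitch) Rx(roll)).
In Python, from rig import r gives the robot as it stands.
- The arm moves only by the tool carry_out, never from a script. Its argument "rows" is text: rows parted by semicolons, each of 5 numbers parted by spaces: the opening, from 0 (shut) to 1 (fully open), then the shift along the tool's x, y, z in units of 30 mm (1.0 is 30 mm), then the turn about the tool's z in units of 8 degrees (1.0 is 8 degrees). A call has 1 to 12 rows; each row shifts and turns the commanded pose from where the row before left it, along the tool's axes as they then stand; what a row does not reach is not made up. A row lasts 1/8 s, in which the tool goes at most 62.5 mm and 10.7 degrees, less where a joint would pass 70% of its speed; a pose out of reach is approached as far as the arm can. A call is refused whole if a number of a shift passes 1 or a number of a turn 1, either way. A call with a gripper value outside its range is refused whole. The fingers move at their own pace and stop on an object; "newtons" is the grip in N (left out, the last holds). Time passes only in rows, so rows that do not move let the fingers close. It gives the time, the measured TCP pose, the force and the opening at its end, in the units of the state.
- r.sense(): the state, without advancing time (a new reading comes with each control period).
- r.grab_frame(name): name is "scene" or "side" or "wrist"; returns the picture (384x512x3 uint8, blue, green, red); there is no depth.
- r.get_calibration(name): a dict with "intrinsics" (3x3 intrinsics, pixels), "position" and "rotation" of the camera in the world. Camera axes: x right, y up, looking along -z (the intrinsics and any distortion apply to the point x, -y, -z); pixel columns grow to the right and rows downward; lengths in mm; the calibration is good to about 2 mm. A picture is of the moment at which its call begins: read the wrist's pose just before it. get_calibration takes no time and is no camera call; for the wrist camera it gives the pose at the moment of the call.
- r.sign_off(): hands the job in, once; it reports no verdict.
The state is a dict: "clock": time; "qpos": joint angles; "qvel": joint speeds; "joint_efforts": joint torques, N m; "eef_pos": TCP position; "tcp_rot": TCP orientation; "contact_force": force on the tool from outside, world axes, zero at the start; "wrist_torque": the same for the moment, N m; "opening": opening from 0.0 (shut) to 1.0 (fully open).
Only numpy, scipy, OpenCV 4.12 (cv2) and the standard library are available. Lean on these libraries where they do the work, as an engineer would, in place of code of your own. Each camera call takes 0.05 s, during which the arm holds its last target.

## Working session

There is one attempt and no reset: what is moved stays moved. The work goes in short steps, Python scripts to look and compute and a tool call to move; the robot and the scene stay as the last step left them, time stands still between calls to the robot, and variables do not carry over. Pictures are saved under pics/ and viewed, and the job is handed in when it is done.

Besides the shell and the picture viewer there is one more tool, called as a command line: name --argument value ..., lists and objects as JSON in quotes. carry_out: Moves the arm, as the interface text tells. Its arguments: {"type":"object","properties":{"rows":{"type":"string"},"newtons":{"type":"number"}},"required":["rows"]}

```bash
mkdir -p pics; ls; python3 - <<'E'
from rig import r
import cv2
s=r.sense(); print(s)
for n in ["scene","side","wrist"]:
    c=r.get_calibration(n); print(n,c)
    cv2.imwrite(f"pics/{n}0.png",r.grab_frame(n))
E
```

```text
pics
{'clock': 0.0, 'qpos': array([-1.12539864e+00,  3.53677894e-01,  1.63415536e+00, -2.39410781e-05,
        1.15519530e+00, -2.41473659e-03]), 'qvel': array([-1.48126553e-03,  5.42443695e-06,  4.40129814e-04,  3.55558064e-04,
       -4.70637858e-04, -1.27725383e-03]), 'joint_efforts': array([-1.16462135e-03, -6.05257416e+01, -3.42063403e+01, -7.06985020e-05,
        9.58168617e-03,  1.32217458e-06]), 'eef_pos': array([ 270.40993024, -562.9669086 ,  252.53400046]), 'tcp_rot': array([-3.14015671e+00,  1.84217864e-05,  4.47822115e-01]), 'contact_force': array([-0.41988063,  0.79429067,  0.10889451]), 'wrist_torque': array([-0.01400975,  0.00732226,  0.04242034]), 'opening': 1.0009183866350444}
scene {'intrinsics': array([[393.79886594,   0.        , 252.0161173 ],
       [  0.        , 393.79886594, 194.98856039],
       [  0.        ,   0.        ,   1.        ]]), 'position': array([1102.8005316 ,  413.1929247 , 1127.69857247]), 'rotation': array([ 0.64547015, -0.01534226,  2.19454512])}
side {'intrinsics': array([[454.98860744,   0.        , 258.1819217 ],
       [  0.        , 454.98860744, 196.75325313],
       [  0.        ,   0.        ,   1.        ]]), 'position': array([   14.9520675 , -1304.77817623,   902.46380021]), 'rotation': array([ 1.06341215,  0.02480973, -0.36664512])}
wrist {'intrinsics': array([[282.23177636,   0.        , 257.85535283],
       [  0.        , 282.23177636, 189.49978994],
       [  0.        ,   0.        ,   1.        ]]), 'position': array([ 336.58478465, -531.4017282 ,  373.22517672]), 'rotation': array([-0.29020155,  0.00147099, -1.12380782])}
```

View pics/scene0.png

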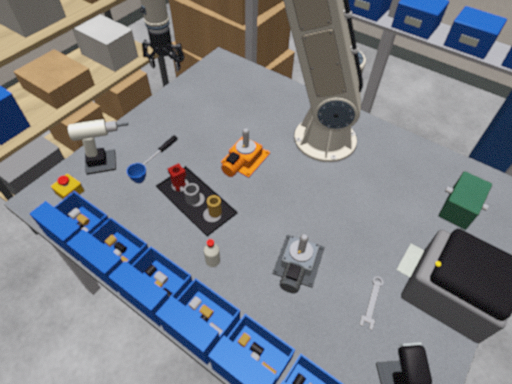

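View pics/side0.png

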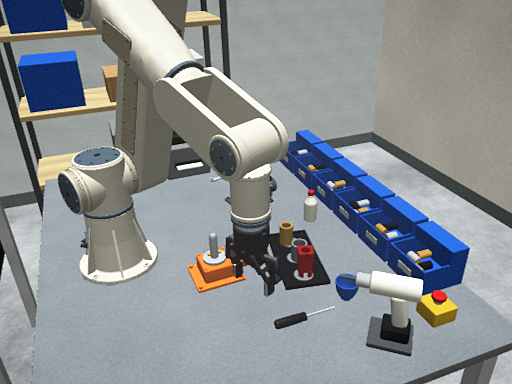

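View pics/wrist0.png

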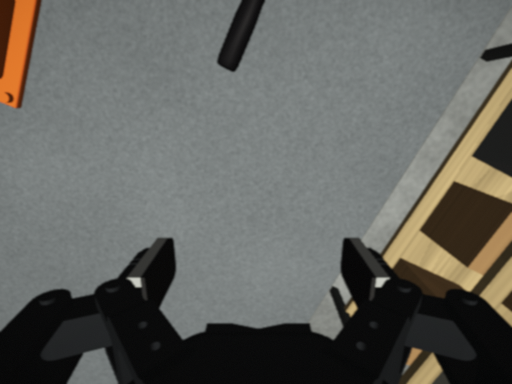

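Candidates for the red sleeve in scene0: the red body with a head on the tray (177,178), the bottle's red cap (210,243) and the emergency button on the yellow box (67,180). I choose the tray one. Drives: grey (300,255) is the target, orange (245,155) is the look-alike. Next, close crops.

```bash
cat > h.py <<'E'
import numpy as np, cv2
from scipy.spatial.transform import Rotation as Ro
from rig import r
def cam(n):
    c=r.get_calibration(n); return c['intrinsics'],np.array(c['position']),Ro.from_euler('xyz',c['rotation']).as_matrix()
def proj(C,P):
    K,p,R=C; q=(np.atleast_2d(P)-p)@R; q=q*[1,-1,-1]; u=q@K.T; return u[:,:2]/u[:,2:]
def ray(C,uv):
    K,p,R=C; d=np.linalg.inv(K)@[uv[0],uv[1],1]; d=R@(d*[1,-1,-1]); return p,d/np.linalg.norm(d)
def onz(C,uv,z):
    p,d=ray(C,uv); return p+d*(z-p[2])/d[2]
def tri(*prs):
    A=np.zeros((3,3));b=np.zeros(3)
    for p,d in prs:
        M=np.eye(3)-np.outer(d,d);A+=M;b+=M@p
    return np.linalg.solve(A,b)
def crop(im,x0,y0,x1,y1,s,name):
    cv2.imwrite('pics/'+name,cv2.resize(im[y0:y1,x0:x1],None,fx=s,fy=s,interpolation=cv2.INTER_CUBIC))
E
python3 - <<'E'
from h import *
a=cv2.imread('pics/scene0.png');b=cv2.imread('pics/side0.png')
c1=cv2.resize(a[150:240,145:245],(400,360),interpolation=2);c2=cv2.resize(a[220:300,260:340],(360,360),interpolation=2)
cv2.imwrite('pics/c1.png',np.hstack([c1,c2]))
crop(b,270,180,340,300,5,'c2.png')
S=cam('scene')
print(onz(S,(305,237),150),onz(S,(300,255),70),onz(S,(177,168),96))
E
```

```text
[528.7494765  206.88174641 150.        ] [544.94480167 210.48366368  70.        ] [ 521.74851718 -303.86704102   96.        ]
```

View pics/c1.png

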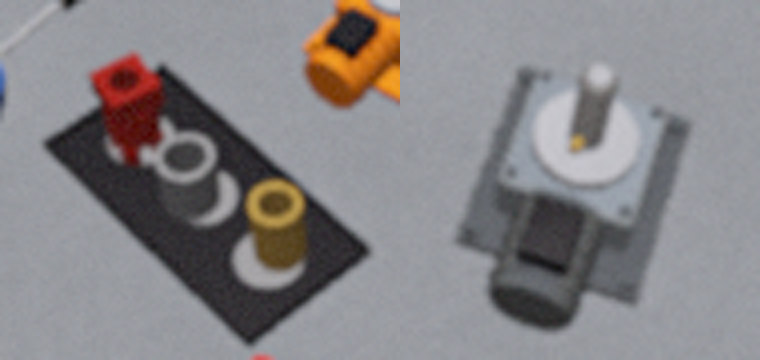

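View pics/c2.png

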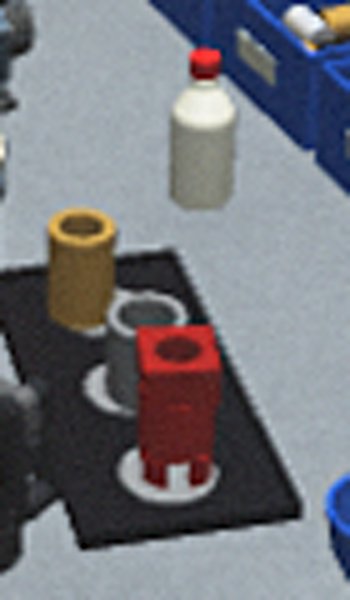

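```bash
python3 - <<'E'
from h import *
S=cam('scene');D=cam('side');W=cam('wrist')
s=r.sense();t=s['eef_pos'];y=s['tcp_rot'][2]
X=np.array([np.cos(y),np.sin(y),0]);Y=np.array([np.sin(y),-np.cos(y),0])
h=onz(W,(256,150),96)-t; print('hit rel tool',h@X,h@Y)
# sleeve two views: head top hole centre
sl=tri(ray(S,(145+124/4,150+80/4)),ray(D,(270+178/5,180+349/5)));print(sl)
# tray corners (scene) on z~12
for u in [(161,68),(45,145),(250,343),(368,250)]:print(onz(S,(145+u[0]/4,150+u[1]/4),12)[:2])
pt=onz(S,(260+199/4.5,220+72/4.5),150);print('shaft',pt)
print('pin tip',onz(S,(299.3,251.8),81))
d=sl-h[:3]*0-t
print(d@X/30,d@Y/30, (d@X-h@X)/30,(d@Y-h@Y)/30)
E
```

```text
hit rel tool 31.10758415465854 -2.105557429524529
[ 530.2409583  -302.53279684   93.74647235]
[ 452.51176145 -340.90246542]
[ 582.92183055 -363.46330074]
[633.51379772 -83.53532059]
[502.32226028 -61.26832287]
shaft [527.20396756 203.32890581 150.        ]
pin tip [542.75046324 205.21656081  81.        ]
11.566421797366056 -4.080413536844049 10.529502325544106 -4.010228289193232
```

carry_out --rows "1 0.96 -0.36 0 0;1 0.96 -0.36 0 0;1 0.96 -0.36 0 0;1 0.96 -0.36 0 0;1 0.96 -0.36 0 0;1 0.96 -0.36 0 0;1 0.96 -0.36 0 0;1 0.96 -0.36 0 0;1 0.96 -0.36 0 0;1 0.96 -0.36 0 0;1 0.9 -0.36 0 0;1 0 0 0 0"

```text
clock: 1.65
eef_pos: [504.0, -318.6, 253.0]
tcp_rot: [-3.141, -0.0, 0.45]
contact_force: [0.2, -0.3, 0.1]
opening: 0.997
```

```bash
python3 - <<'E'
from h import *
W=cam('wrist');im=r.grab_frame('wrist');cv2.imwrite('pics/w1.png',im)
print(r.sense()['eef_pos'],r.sense()['tcp_rot'],r.sense()['clock'])
m=cv2.inRange(im,(0,0,60),(60,60,255));print(cv2.boundingRect(m))
E
```

```text
[ 503.28342609 -319.34550009  252.98952985] [-3.14118351e+00  5.08773439e-04  4.49504193e-01] 1.7
(73, 6, 439, 378)
```

View pics/w1.png

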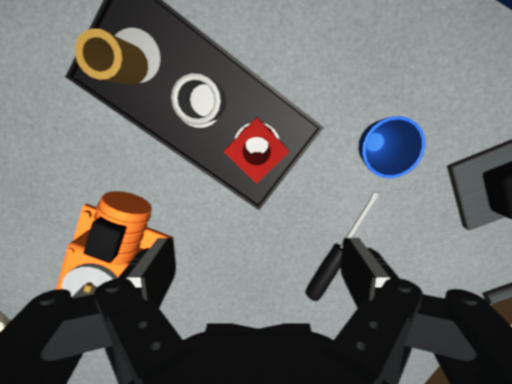

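The red square head at (256,150) is seen from above, with the grey spacer at (197,98), brass bush at (110,55) and the bowl at (392,145).

```bash
cat > head.py <<'E'
from h import *
def head(name,z,W=None,im=None):
    W=cam('wrist') if W is None else W
    im=r.grab_frame('wrist') if im is None else im
    hsv=cv2.cvtColor(im,cv2.COLOR_BGR2HSV)
    m=((hsv[...,1]>150)&((hsv[...,0]<6)|(hsv[...,0]>174))&(hsv[...,2]>120)).astype('uint8')*255
    c=max(cv2.findContours(m,0,2)[0],key=cv2.contourArea)
    x,y,w,h=cv2.boundingRect(c)
    P=np.array([onz(W,p[0],z)[:2] for p in cv2.convexHull(c)],np.float32)
    rc=cv2.minAreaRect(P);print('head ctr',rc[0],'size',rc[1],'ang',rc[2])
    x0,y0=max(x-15,0),max(y-15,0)
    crop(cv2.bitwise_and(im,im,mask=cv2.bitwise_or(m,m//1)) if 0 else im,x0,y0,x+w+15,y+h+15,5,name)
    return rc
if __name__=='__main__':
    head('hd1.png',96)
    s=r.sense();print(s['clock'])
E
python3 head.py
```

```text
head ctr (530.4513549804688, -303.6634826660156) size (46.42675018310547, 46.679012298583984) ang 71.39637756347656
1.75
```

View pics/hd1.png

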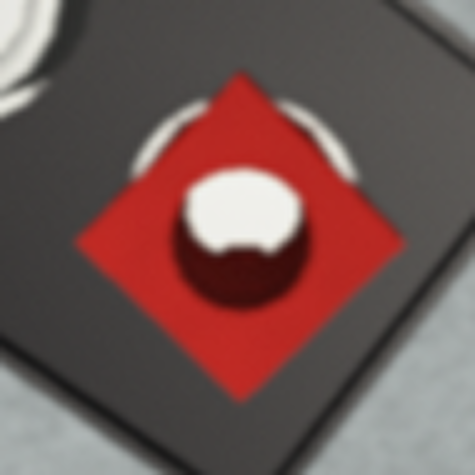

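carry_out --rows "1 0.52 -0.035 0 0;1 0.51 -0.035 0 0;1 0 0 0.5 -0.95;1 0 0 0.5 -0.95;1 0 0 0.5 -0.95;1 0 0 0.5 -0.95;1 0 0 0.5 -0.95;1 0 0 0.5 -0.95;1 0 0 0 0;1 0 0 0 0" --newtons 60

```text
clock: 3.0
eef_pos: [530.7, -304.7, 163.7]
tcp_rot: [3.141, 0.0, 1.241]
contact_force: [0.9, -0.7, -0.1]
opening: 1.0
```

```bash
python3 - <<'E'
from head import *
print(r.sense()['eef_pos'],r.sense()['tcp_rot'])
W=cam('wrist');im=r.grab_frame('wrist');cv2.imwrite('pics/w2.png',im)
head('hd2.png',96,W,im)
ps=[]
for i in range(3): 
    s=r.sense();ps.append(s['eef_pos']);r.grab_frame('wrist')
print(np.mean(ps,0),s['qpos'])
E
```

```text
[ 530.66281541 -304.69892942  163.74483196] [3.14099105e+00 8.77699306e-05 1.24087338e+00]
head ctr (530.2612915039062, -303.5325927734375) size (45.63897705078125, 46.459869384765625) ang 70.92310333251953
[ 530.61383559 -304.80456743  163.99867291] [-5.23930958e-01  4.27583727e-01  1.74017973e+00  7.31127981e-06
  9.72687198e-01 -1.95346911e-01]
```

View pics/w2.png

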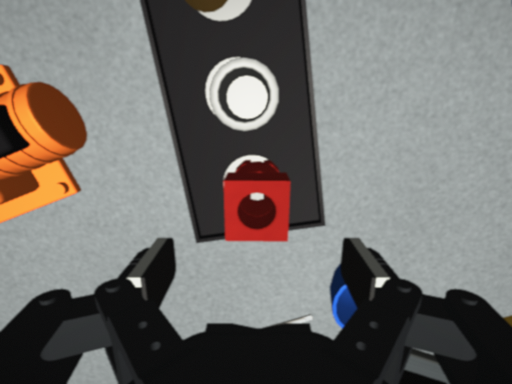

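carry_out --rows "1 0.035 0 0.5 0;1 0 0 0.5 0;1 0 0 0.6 0;1 0 0 0.6 0;1 0 0 0.43 0;1 0 0 0 0;0.3 0 0 0 0;0.3 0 0 0 0;0.3 0 0 0 0;0.3 0 0 0 0;0.3 0 0 0 0" --newtons 60

```text
clock: 4.58
eef_pos: [530.7, -303.9, 85.3]
tcp_rot: [3.141, 0.0, 1.244]
contact_force: [-1.4, 0.8, 5.7]
opening: 0.53
```

carry_out --rows "0.2 0 0 0 0;0.2 0 0 0 0;0.2 0 0 -0.3 0;0.2 0 0 -0.6 0;0.2 0 0 -0.9 0;0.2 0 0 -0.9 0;0.2 0 0 -0.9 0;0.2 0 0 -0.9 0;0.2 0 0 -0.9 0;0.2 0 0 -0.3 0;0.2 0 0 0 0;0.2 0 0 0 0" --newtons 60

```text
clock: 6.08
eef_pos: [529.8, -303.3, 254.3]
tcp_rot: [-3.14, -0.0, 1.244]
contact_force: [-0.3, 0.3, -3.4]
opening: 0.525
```

```bash
python3 - <<'E'
from head import *
s=r.sense();print(s)
im=r.grab_frame('wrist');sd=r.grab_frame('side')
cv2.imwrite('pics/m3.png',np.hstack([im,sd])[::1,::1]) if 0 else cv2.imwrite('pics/m3.png',cv2.resize(np.hstack([im,sd]),(800,300)))
y=s['tcp_rot'][2];X=np.array([np.cos(y),np.sin(y),0]);Y=np.array([np.sin(y),-np.cos(y),0])
d=np.array([527.2,203.3,0])-s['eef_pos'];print(d@X/30,d@Y/30)
E
```

```text
{'clock': 6.075, 'qpos': array([-5.22365144e-01,  3.30573901e-01,  1.66348047e+00,  7.25263710e-06,
        1.14928986e+00, -1.95294540e-01]), 'qvel': array([-0.00069492,  0.00741042,  0.00078424, -0.00067675,  0.0011093 ,
        0.00046043]), 'joint_efforts': array([ 1.81566833e-03, -6.17119718e+01, -3.60070932e+01, -2.01926377e-03,
       -8.66933173e-03, -2.89961497e-05]), 'eef_pos': array([ 529.82409567, -303.28995862,  254.27830122]), 'tcp_rot': array([-3.13987565e+00, -3.46390231e-04,  1.24372245e+00]), 'contact_force': array([-0.34057434,  0.33695405, -3.42065505]), 'wrist_torque': array([0.00229588, 0.02647624, 0.01585571]), 'opening': 0.5253456626669988}
15.963026366389313 -5.507962151609151
```

View pics/m3.png

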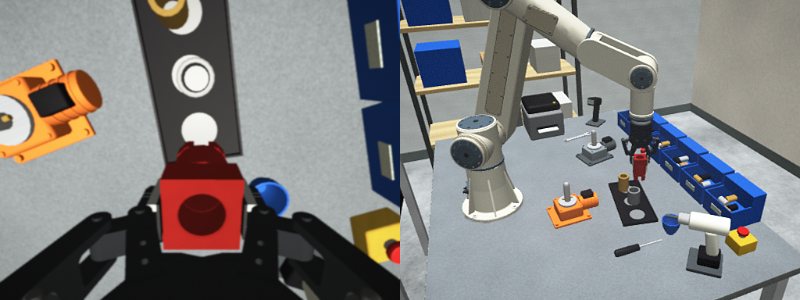

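carry_out --rows "0.2 0.9 -0.42 0 0;0.2 1 -0.46 0 0;0.2 1 -0.46 0 0;0.2 1 -0.46 0 0;0.2 1 -0.46 0 0;0.2 1 -0.46 0 0;0.2 1 -0.46 0 0;0.2 1 -0.46 0 0;0.2 1 -0.46 0 0;0.2 1 -0.46 0 0;0.2 1 -0.46 0 0;0.2 1 -0.46 0 0"

```text
clock: 7.68
eef_pos: [489.0, 88.3, 254.8]
tcp_rot: [-3.141, 0.0, 1.244]
contact_force: [1.4, 0.4, -3.4]
opening: 0.529
```

carry_out --rows "0.2 0.6 0 0 0;0.2 0.3 0 0 0;0.2 0 0 0 0;0.2 0 0 0 0"

```text
clock: 8.18
eef_pos: [498.1, 112.1, 255.2]
tcp_rot: [-3.141, 0.001, 1.243]
contact_force: [0.0, 0.3, -3.0]
opening: 0.528
```

```bash
python3 - <<'E'
from head import *
s=r.sense();print(s['eef_pos'],s['tcp_rot'],s['clock'])
im=r.grab_frame('wrist');cv2.imwrite('pics/w4.png',im)
print(proj(cam('wrist'),[[527.2,203.3,150],[527.2,203.3,70]]))
E
```

```text
[498.07421861 112.05411568 255.16979121] [-3.14124303e+00  5.50058402e-04  1.24310242e+00] 8.175
[[255.02854986  73.47439802]
 [255.82438205  81.94761859]]
```

View pics/w4.png

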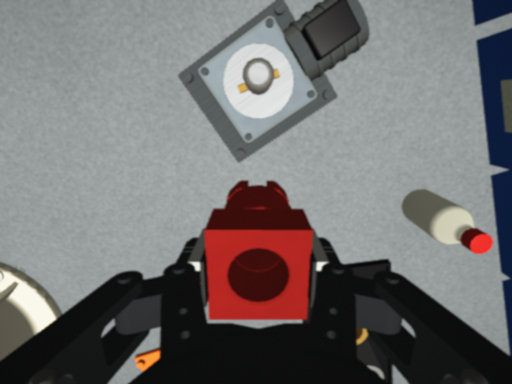

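Pin ends are visible at (242,88) and (275,73), shoulder disc around (258,80), shaft top at (260,72).

```bash
cat > pin.py <<'E'
from h import *
def pin(W,im,roi,name):
    x0,y0,x1,y1=roi
    hsv=cv2.cvtColor(im,cv2.COLOR_BGR2HSV)
    sub=np.zeros(im.shape[:2],bool);sub[y0:y1,x0:x1]=1
    b=((hsv[...,0]>10)&(hsv[...,0]<35)&(hsv[...,1]>90)&sub).astype('uint8')
    n,l,st,ct=cv2.connectedComponentsWithStats(b);print([(tuple(st[i]),ct[i].round(1)) for i in range(1,n)])
    ys,xs=np.nonzero(b);P=np.array([onz(W,(x,y),83)[:2] for x,y in zip(xs,ys)])
    c=P.mean(0);u,sv,vt=np.linalg.svd(P-c);print('pin ctr',c,'ang',np.degrees(np.arctan2(vt[0,1],vt[0,0])),'ext',np.ptp((P-c)@vt[0]),np.ptp((P-c)@vt[1]))
    w=((im.min(2)>170)&sub).astype('uint8')
    cn=max(cv2.findContours(w,0,1)[0],key=cv2.contourArea)
    Q=np.array([onz(W,p[0],70)[:2] for p in cv2.convexHull(cn)],np.float32)
    print('shoulder',cv2.fitEllipse(Q),cv2.minEnclosingCircle(Q))
    crop(im,x0,y0,x1,y1,6,name)
if __name__=='__main__':
    pin(cam('wrist'),r.grab_frame('wrist'),(205,30,310,130),'p4.png')
E
python3 pin.py
```

```text
[((np.int32(273), np.int32(70), np.int32(6), np.int32(8), np.int32(38)), array([275.5,  73.4])), ((np.int32(238), np.int32(83), np.int32(11), np.int32(9), np.int32(62)), array([242.7,  87.3]))]
pin ctr [526.23219587 202.51070169] ang -177.30955844741607 ext 40.80548172818423 6.70733971821644
shoulder ((529.276123046875, 202.807373046875), (72.14546203613281, 72.51220703125), 71.67730712890625) ((529.2010498046875, 202.86399841308594), 36.425559997558594)
```

View pics/p4.png

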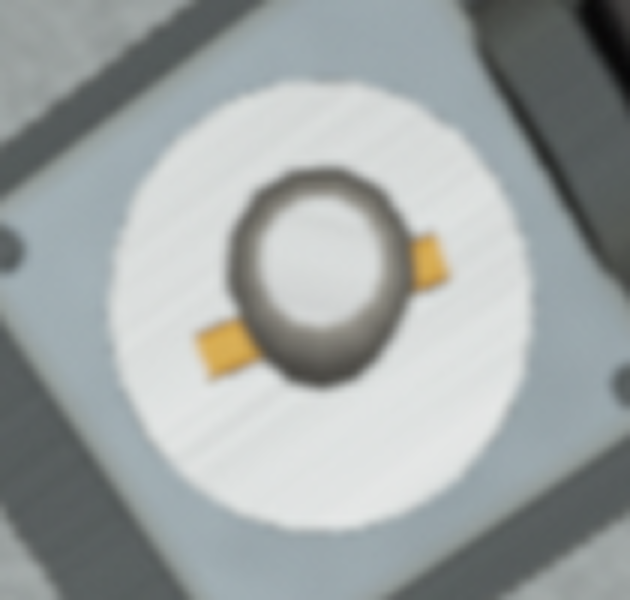

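```bash
python3 - <<'E'
from head import *
W=cam('wrist');im=r.grab_frame('wrist')
a=onz(W,(205+202/6-.4,30+360/6-.4),82);b=onz(W,(205+444/6-.4,30+258/6-.4),82)
d=b-a;print('tips',a,b,(a+b)/2,np.linalg.norm(d),np.degrees(np.arctan2(d[1],d[0])))
t=onz(W,(205+320/6-.4,30+262/6-.4),150);print('top',t)
ps=[]
for i in range(4):
    s=r.sense();ps.append(np.r_[s['eef_pos'],s['tcp_rot'][2]]);r.grab_frame('side')
print(np.mean(ps,0))
rc=head('hd4.png',266,W,im)
y=np.mean(ps,0)[3];X=np.array([np.cos(y),np.sin(y)]);Y=np.array([np.sin(y),-np.cos(y)])
o=np.array(rc[0])-np.mean(ps,0)[:2];print('head rel tool',o@X,o@Y, np.degrees(y))
E
```

```text
tips [508.4069088  201.40736436  82.        ] [550.62623519 203.39723242  82.        ] [529.51657199 202.40229839  82.        ] 42.26619329578034 2.69844980069376
top [529.31544572 202.79935687 150.        ]
[498.09063046 112.32686388 255.40168313   1.24298349]
head ctr (498.31854248046875, 111.57306671142578) size (45.696739196777344, 46.18773651123047) ang 71.11183166503906
head rel tool -0.6402750338126503 0.4584778484813431 71.21770824576504
```

View pics/hd4.png

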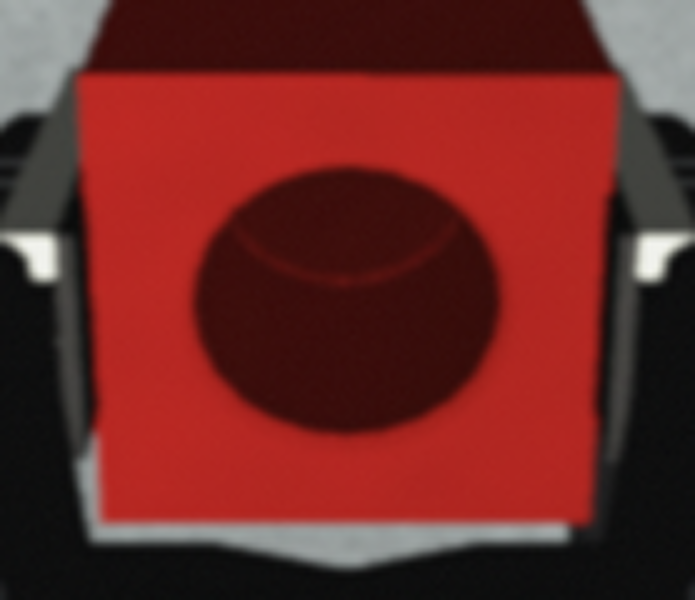

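carry_out --rows "0.2 0.8 0 0 0;0.2 0.8 0 0 0;0.2 0.8 0 0 0;0.2 0.8 0 0 0;0.2 0 0 0 -0.9;0.2 0 0 0 -0.9;0.2 0 0 0 -0.9;0.2 0 0 0 0;0.2 0 0 0 0;0.2 0 0 0 0"

```text
clock: 9.78
eef_pos: [529.0, 203.9, 255.4]
tcp_rot: [-3.142, 0.0, 1.619]
contact_force: [0.4, 0.4, -3.7]
opening: 0.533
```

```bash
cat > st.py <<'E'
from head import *
import sys
tag=sys.argv[1];tgt=np.array([529.3,202.7])
ps=[];im=None
for n in ['wrist','side','scene']:
    s=r.sense();ps.append(np.r_[s['eef_pos'],s['tcp_rot'][2]])
    if n=='wrist':W=cam('wrist')
    f=r.grab_frame(n);cv2.imwrite(f'pics/{n}{tag}.png',f)
    if n=='wrist':im=f
    if n=='side':sd=f
    if n=='scene':sc=f
p=np.mean(ps,0);y=p[3];X=np.array([np.cos(y),np.sin(y)]);Y=np.array([np.sin(y),-np.cos(y)])
print('clock',s['clock'],'tcp',p[:3].round(2),'yaw',np.degrees(y).round(2),'F',s['contact_force'].round(1),'op',s['opening'].round(3),'T',s['wrist_torque'].round(2))
hz=p[2]+10.7 if len(sys.argv)<3 else float(sys.argv[2])
rc=head(f'hd{tag}.png',hz,W,im)
e=tgt-np.array(rc[0]);print('underside',hz-90,'move tool x,y (mm)',e@X,e@Y)
def sub(C,f):
    u=proj(C,[529.3,202.7,140])[0].astype(int);w=45
    return cv2.resize(f[max(u[1]-w,0):u[1]+w,max(u[0]-w,0):u[0]+w],(390,390),interpolation=2)
cv2.imwrite(f'pics/v{tag}.png',np.hstack([sub(cam('side'),sd),sub(cam('scene'),sc)]))
E
python3 st.py 5
```

```text
Traceback (most recent call last):
  File "st.py", line 13, in <module>
    print('clock',s['clock'],'tcp',p[:3].round(2),'yaw',np.degrees(y).round(2),'F',s['contact_force'].round(1),'op',s['opening'].round(3),'T',s['wrist_torque'].round(2))
                                                                                                                    ^^^^^^^^^^^^^^^^^^
AttributeError: 'float' object has no attribute 'round'
```

```bash
sed -i "s/s\['opening'\].round(3)/round(s['opening'],3)/" st.py; python3 st.py 5
```

```text
clock 10.025 tcp [528.98 203.72 255.43] yaw 92.82 F [ 0.3 -0.6 -4.3] op 0.53 T [-0.02  0.    0.01]
head ctr (529.4977416992188, 203.51255798339844) size (46.170166015625, 45.099334716796875) ang 2.7737064361572266
underside 176.13004574531845 move tool x,y (mm) -0.8018349315648268 -0.23751420697911946
```

View pics/v5.png

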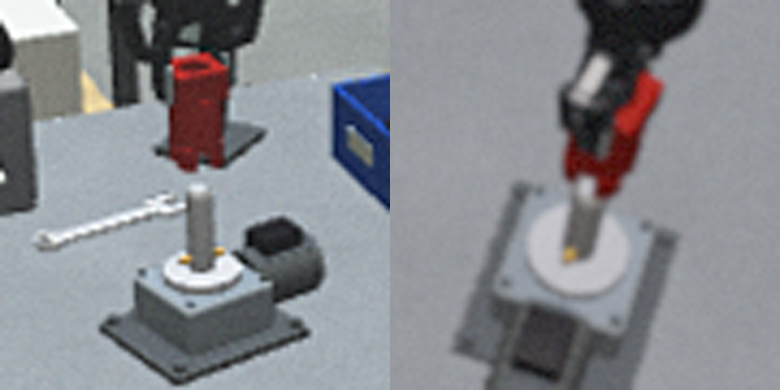

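View pics/hd5.png

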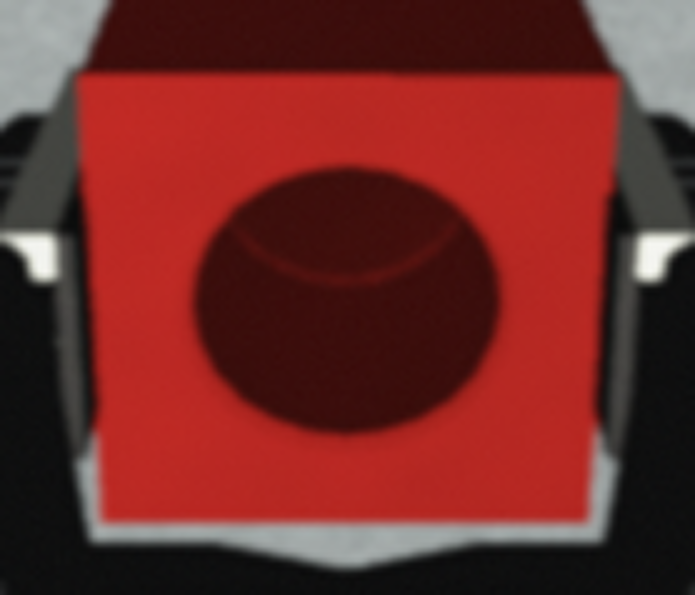

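carry_out --rows "0.2 -0.025 -0.008 0.3 0;0.2 0 0 0.3 0;0.2 0 0 0.15 0;0.2 0 0 0.1 0;0.2 0 0 0.1 0;0.2 0 0 0.1 0;0.2 0 0 0.1 0"

```text
clock: 10.95
eef_pos: [528.8, 203.0, 220.8]
tcp_rot: [3.141, -0.0, 1.621]
contact_force: [0.1, 0.4, -4.1]
opening: 0.531
```

```bash
python3 st.py 6
```

```text
clock 11.05 tcp [528.67 202.94 220.58] yaw 92.86 F [ 0.4 -0.2 -3.7] op 0.532 T [-0.   -0.01 -0.03]
head ctr (529.347412109375, 202.60116577148438) size (46.281837463378906, 45.20152282714844) ang 2.8115384578704834
underside 141.2793750365373 move tool x,y (mm) 0.10107436070770885 -0.042427425672503016
```

View pics/v6.png

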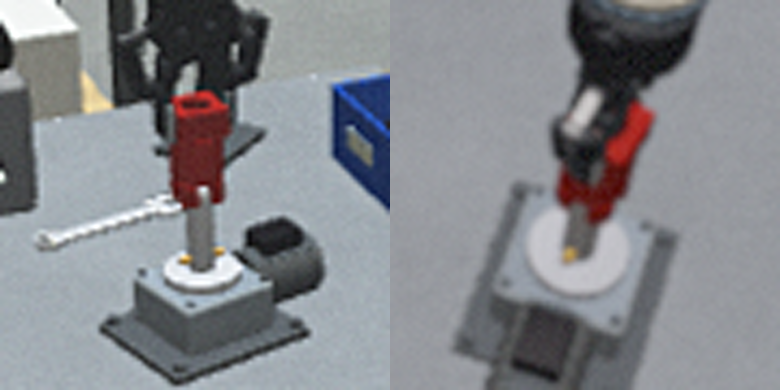

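View pics/hd6.png

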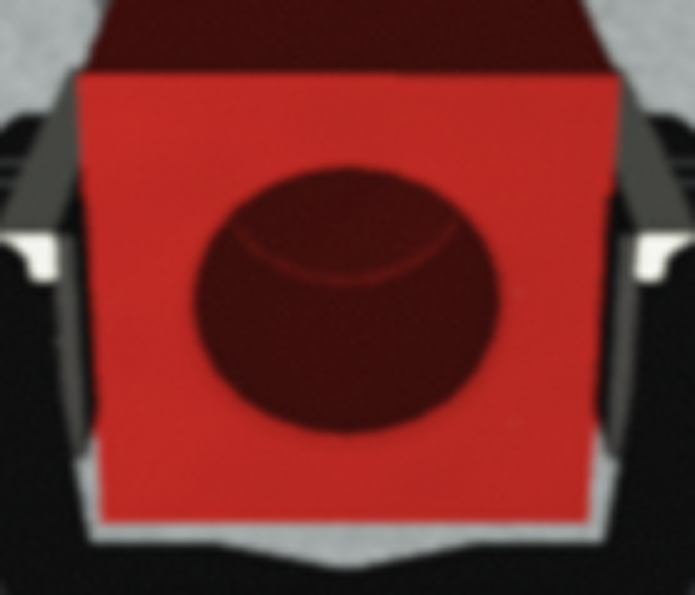

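carry_out --rows "0.2 0 0 0.1 0;0.2 0 0 0.1 0;0.2 0 0 0.1 0;0.2 0 0 0.1 0;0.2 0 0 0.1 0;0.2 0 0 0.1 0;0.2 0 0 0 0"

```text
clock: 11.98
eef_pos: [528.6, 202.9, 202.6]
tcp_rot: [-3.141, 0.0, 1.621]
contact_force: [0.8, -0.5, -3.5]
opening: 0.53
```

carry_out --rows "0.2 0 0 0.12 0;0.2 0 0 0.12 0;0.2 0 0 0.12 0;0.2 0 0 0.12 0;0.2 0 0 0.12 0;0.2 0 0 0.12 0;0.2 0 0 0.12 0;0.2 0 0 0.1 0;0.2 0 0 0 0;0.2 0 0 0 0"

```text
clock: 13.22
eef_pos: [528.8, 203.0, 174.8]
tcp_rot: [3.141, -0.0, 1.621]
contact_force: [-0.2, 0.0, -2.7]
opening: 0.532
```

```bash
python3 st.py 7
```

```text
clock 13.325 tcp [528.85 203.01 174.82] yaw 92.86 F [-0.8 -0.1 -3.3] op 0.53 T [-0.02  0.01  0.05]
head ctr (529.3347778320312, 202.7820587158203) size (46.19169616699219, 45.089576721191406) ang 2.813216209411621
underside 95.51609906482483 move tool x,y (mm) -0.08022327384904995 -0.038824692861863165
```

View pics/v7.png

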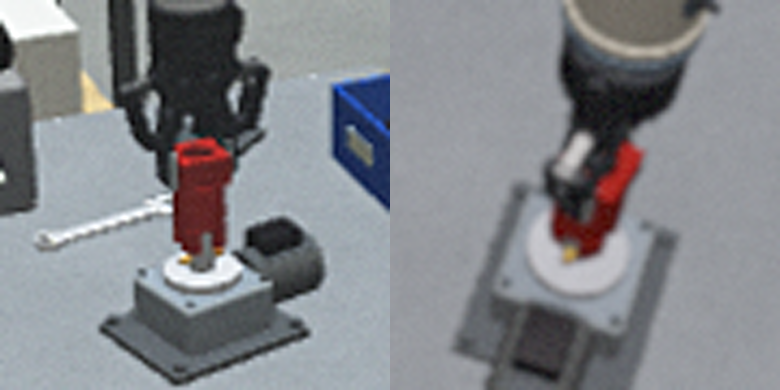

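View pics/hd7.png

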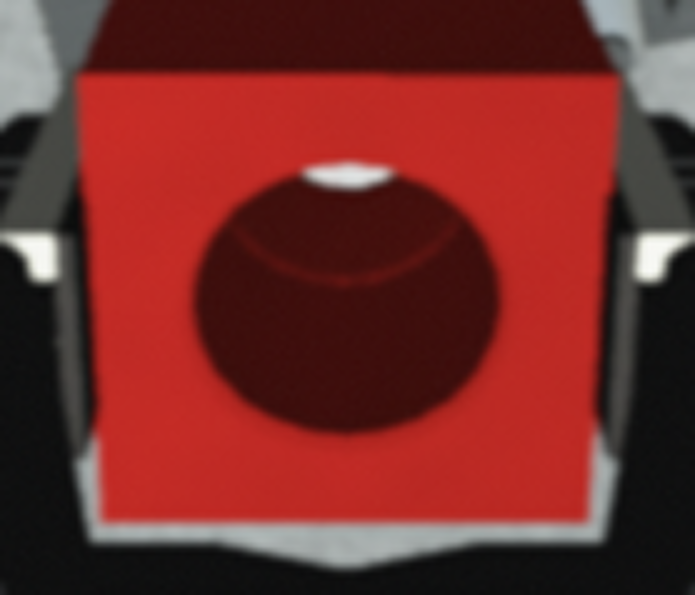

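carry_out --rows "0.2 0 0 0.07 0;0.2 0 0 0.07 0;0.2 0 0 0.07 0;0.2 0 0 0.07 0;0.2 0 0 0.06 0;0.2 0 0 0.06 0;0.2 0 0 0 0"

```text
clock: 14.25
eef_pos: [528.7, 203.0, 162.5]
tcp_rot: [-3.141, 0.0, 1.621]
contact_force: [-0.6, 0.7, -3.1]
opening: 0.529
```

carry_out --rows "0.2 0 0 0.06 0;0.2 0 0 0.06 0;0.2 0 0 0.06 0;0.2 0 0 0.06 0;0.2 0 0 0.06 0;0.2 0 0 0.05 0;0.2 0 0 0 0"

```text
clock: 15.12
eef_pos: [528.7, 202.9, 152.0]
tcp_rot: [-3.141, 0.0, 1.621]
contact_force: [-0.2, -0.8, -2.9]
opening: 0.528
```

Past the pin with no contact force (underside about 2.5 mm above the shoulder). Settle it gently.

carry_out --rows "0.2 0 0 0.03 0;0.2 0 0 0.03 0;0.2 0 0 0.02 0;0.2 0 0 0 0"

```text
clock: 15.62
eef_pos: [528.7, 203.0, 149.7]
tcp_rot: [-3.142, 0.0, 1.621]
contact_force: [-0.3, 0.1, -3.7]
opening: 0.53
```

carry_out --rows "0.2 0 0 0.02 0;0.2 0 0 0.02 0;0.2 0 0 0 0"

```text
clock: 16.0
eef_pos: [528.8, 203.0, 149.3]
tcp_rot: [3.141, -0.0, 1.621]
contact_force: [-2.4, -0.5, 5.6]
opening: 0.531
```

Contact on the shoulder at the expected height (+5.6 N). Release.

carry_out --rows "0.6 0 0 0 0;0.7 0 0 0 0;0.85 0 0 0 0;1 0 0 0 0;1 0 0 0 0;1 0 0 0 0;1 0 0 0 0"

```text
clock: 16.88
eef_pos: [528.7, 203.0, 148.6]
tcp_rot: [-3.142, -0.0, 1.621]
contact_force: [0.6, 0.2, 0.7]
opening: 1.004
```

```bash
python3 st.py 8 160
```

```text
clock 16.975 tcp [528.74 202.98 148.57] yaw 92.86 F [ 0.2 -0.3 -0.1] op 1.001 T [0.01 0.01 0.02]
head ctr (528.2959594726562, 202.87591552734375) size (45.55934524536133, 45.37839889526367) ang 2.8171632289886475
underside 70.0 move tool x,y (mm) -0.22573237273011829 0.9940264328532158
```

View pics/wrist8.png

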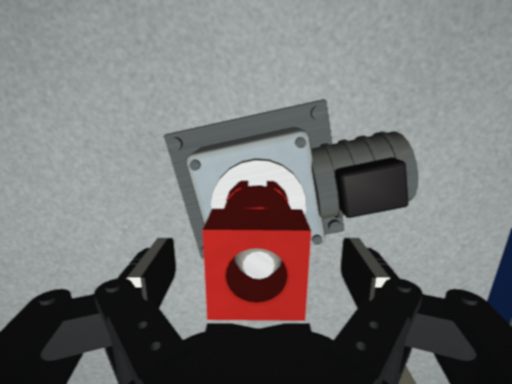

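The fingers are open and clear of the sleeve (head x 204–309; pads at 175 and 342). The sleeve is upright, with the shaft top visible in the bore at (257,264). Lift straight up.

carry_out --rows "1 0 0 -0.3 0;1 0 0 -0.6 0;1 0 0 -0.9 0;1 0 0 -0.9 0;1 0 0 -0.9 0;1 -0.6 0 -0.4 0;1 -0.6 0 0 0;1 -0.3 0 0 0;1 0 0 0 0;1 0 0 0 0"

```text
clock: 18.27
eef_pos: [530.8, 158.0, 267.9]
tcp_rot: [-3.14, 0.0, 1.62]
contact_force: [-0.0, -0.2, 0.1]
opening: 1.001
```

```bash
python3 st.py 9 160
```

```text
clock 18.375 tcp [530.85 158.14 268.05] yaw 92.85 F [ 1.   0.6 -1.4] op 1.0 T [-0.01 -0.03 -0.04]
head ctr (528.1693725585938, 202.7713623046875) size (44.637596130371094, 44.722145080566406) ang 2.8032314777374268
underside 70.0 move tool x,y (mm) -0.1275459213901457 1.125674476803926
```

View pics/v9.png

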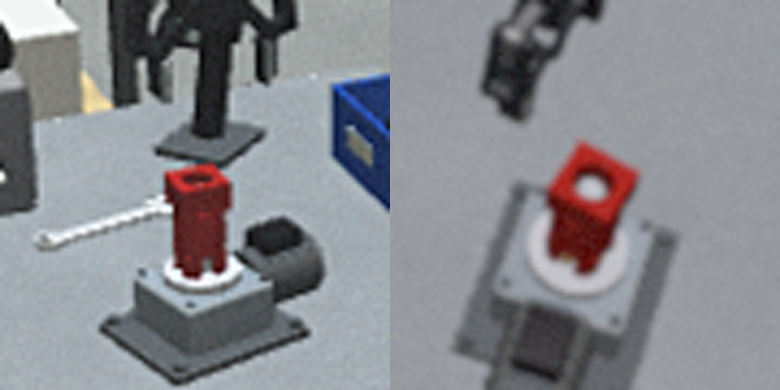

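View pics/hd9.png

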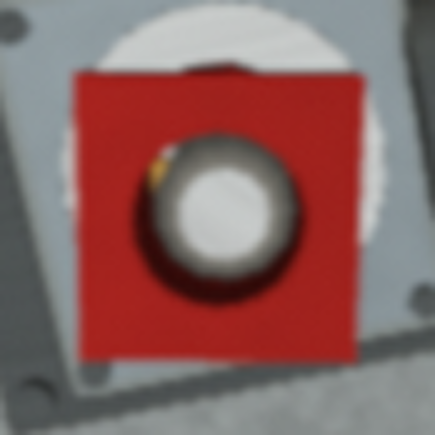

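View pics/scene9.png

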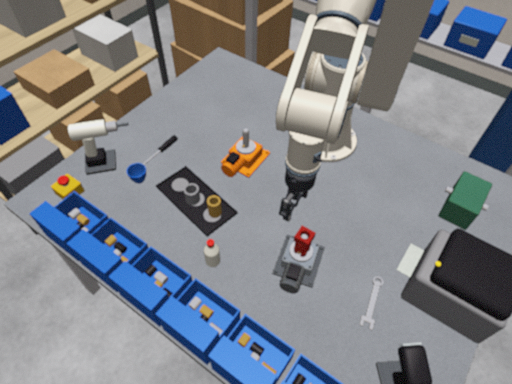

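Final views: the sleeve stands on the white shoulder at (300,250) in the scene picture with the pin in its slots. The tray parts, bottle, tools and bowl look unmoved.

```bash
python3 -c "
from rig import r
print(r.sense()['qvel'].round(3)); print(r.sign_off())"
```

```text
[ 0.002 -0.004 -0.    -0.001  0.001 -0.001]
the job is handed in; nothing more can be done
None
```

The red sleeve is on the grey drive's output shaft, head up and resting on the shoulder, released, and I handed the job in at about 18.4 s. I gripped it by its square head, measured the pin direction (2.7° in the world frame), turned the sleeve to match, and lowered it in small steps.

- **Lowering:** there was no contact force on the way down past the pin. The sleeve touched the shoulder at the expected height with about 9 N more on the wrist than before.
- **Final pictures:** the sleeve's axis is about 1.1 mm from the shaft's, which fits inside the bore clearance. The gripper is fully open and clear of it, and the other parts and tools look unmoved in the scene picture.
- **Small disagreement:** the last two wrist views put the head about 1 mm off to one side, where the earlier in-grip views showed less than 0.3 mm. That is about the 2 mm camera calibration error, plus the sleeve's play on the shaft once released.
- **Early error:** one of my measuring scripts crashed once on a formatting mistake. It cost only a fraction of a second and nothing moved.

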